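# Index the vial carousel to the pointer with its ratchet lever

## Robot

A 7-joint arm with a two-finger parallel gripper is mounted at the origin on a cart in front of the work surface, level with it; the furniture and walls round the work are solid. World frame = base frame: x ahead of the robot, y to its left, z up, the work surface at z = 0. Lengths are in m, angles in rad, forces in N, time in s.
With the tool pointing down it reaches from about 0.4 to 0.85 m from the base axis. Payload 10.4 kg.
Tool frame: the origin (TCP) lies on the centre line of the jaws, within the pads' length; the fingertips stand 17 mm ahead of it and the grasp point (between the pads) lies 2 mm behind it (manip.tcp_to_tips is the distance from the TCP to the fingertips, in m); z points along the fingers, x is the direction in which the jaws open and shut, and the axes are right-handed (so a half turn about z gives the same grasp; the last joint's range is limited). The gripper opens to 85 mm and grips with 20 to 120 N. Pads are 22 mm wide; open, the fingers measure 114 mm over their backs; the gripper's body (76 mm by 85 mm) begins 54 mm behind the grasp point. The pads swing forward as they close: fully open they stand 13 mm farther back than shut.
Start: joints at [1.258, 0.332, -0.065, 1.46, 0.022, 1.35, -0.088], TCP at [0.179, -0.599, 0.248] pointing down, gripper open.
Joint ranges: [-2.6, 2.6], [-0.5, 2.12], [-1.47, 1.34], [0.16, 2.42], [-1.27, 4.41], [0.06, 2.06], [-2.6, 2.6]. Speed limits (rad/s): [2.22, 2.22, 2.79, 2.79, 3.14, 3.14, 3.14].

## Interface

Orientations are given as a unit quaternion [x, y, z, w].
In Python, from workcell import manip gives the robot as it stands.
- The arm moves only by the shell command python3 -m pendant 'ROWS' [FORCE]. ROWS is JSON, a list of rows, each a list of 3 entries, a list of its own where there are three numbers: the shift along the world's x, y, z in cm, then the turn, a rotation vector about the world's x, y, z in degrees, then the closure in counts, from 0 (fully open) to 255 (shut). A call has 1 to 12 rows; each row shifts and turns the pose as measured when the row begins; what a row does not reach is not made up. A row lasts 1/8 s, in which the tool goes at most 62.5 mm and 10.7 degrees, less where a joint would pass 70% of its speed; a pose out of reach is approached as far as the arm can. A call is refused whole if a number of a shift passes 6.25 or a number of a turn 10.7, either way. A call with a gripper value outside its range is refused whole. The fingers move at their own pace and stop on an object; FORCE is the grip in N (left out, the last holds). Time passes only in rows, so rows that do not move let the fingers close. It gives the time, the measured TCP pose, the force and the opening at its end, in the units of the state.
- manip.get_obs(): the state, without advancing time (a new reading comes with each control period).
- manip.camera(name): name is "scene" or "top" or "wrist"; returns a dict with "pixels" (420x560x3 uint8, red, green, blue), "range_z" (420x560 float32, m along the optical axis (not along the pixel's ray), 0 where there is no reading), "K" (3x3 intrinsics, pixels), "dist" ([k1, k2, p1, p2, k3] as OpenCV has them; the pictures are not rectified), "origin" and "rotation" of the camera in the world; the wrist camera has in their place "hand_eye" (4x4, takes a point from camera to tool coordinates, whose origin is the TCP and whose axes are the tool frame's). Camera axes: x right, y down, z forward; pixel columns grow to the right and rows downward; lengths in m; the calibration is good to about 2 mm. A picture is of the moment at which its call begins: read the wrist's pose just before it.
- manip.hand_in(): hands the job in, once; it reports no verdict.
The state is a dict: "clock": time; "joint_pos": joint angles; "joint_velocities": joint speeds; "tau": joint torques, N m; "position": TCP position; "ee_rot": TCP orientation; "ft_force": force on the tool from outside, world axes, zero at the start; "torque": the same for the moment, N m; "grip_width": opening from 0.0 (shut) to 1.0 (fully open).
Only numpy, scipy, OpenCV 4.12 (cv2) and the standard library are available. Lean on these libraries where they do the work, as an engineer would, in place of code of your own. Each camera call takes 0.05 s, during which the arm holds its last target.

## Task

Pump the blue-handled ratchet lever of the vial carousel in full strokes, each one moving the wheel on by one place, until the amber vial with the orange cap stands at the red pointer. Stop there, leave the lever back at its rest stop and let go. Use only the lever: do not touch the wheel or the amber vial.

Things in the scene. Friction and masses are not known exactly. Their poses are not given: they have to be found in the camera images.
- amber_vial: The vial to bring to the pointer: amber with an orange cap, 25 mm in diameter, 56 mm high, loose in one of the wheel's places among white vials. Origin: centre of its underside, z up. It starts two to five places before the pointer; the wheel turns clockwise seen from above, one place (30 degrees, 39 mm along the circle of vials) per full stroke.
- carousel: The wheel that carries the vials: aluminium disc 214 mm in diameter with 12 white places at radius 75 mm and a steel pin for each near the rim. Origin on its vertical axis, at bench height; the lever turns about the same axis. Vials stand on it 40 mm above the bench in slots 30 mm deep and end at 96 mm. A light brake holds it where the pawl leaves it.
- pickup (a point): Where the vial must stand: the place at the red pointer, on the wheel's floor (40 mm above the bench), 75 mm from the wheel's axis. The pointer is a red bracket 70 mm high outside the rim on the fixed grey base (250 mm square), on the left as the robot sees it. Axes: z up, y from the wheel's axis to the pointer.
- lever_grip (a point): Middle of the gripping length of the lever's upright round blue handle, 95 mm above the bench, 150 mm from the wheel's axis. The handle is 20 mm in diameter, from 28 to 120 mm above the bench, on a flat steel arm that comes out from under the wheel on the robot's side. It may turn in the grip. z up, x along the arm to the wheel's axis.
- index_lever (a joint): Lever angle in rad: 0 at the rest stop (handle at the robot's right), growing clockwise seen from above (handle moves left) to the far stop, 0.76. Stays where left, starts below 0.12; 1 to 3 N move it. Going out it is free for 0.2, then turns the wheel; at 0.74 the wheel is one place on. Coming back the wheel stands still; the pawl snaps behind the next pin late: return below 0.05.
Things that resemble listed ones, but are neither listed nor needed, are in the scene too. Of the things shaped like the amber_vial, the amber one is meant.

How it is judged:
By the outcome, as a careful person would: the job done as asked, in the order asked, and still so for the second after the job is handed in, with the robot touching nothing.
It also fails if it takes over 64 s, if anything falls off the work surface, if the arm or the gripper's body presses on something with over 40 N, if the wrist force passes 120 N, or if a joint passes its speed limit or range.

## Working session

There is one attempt and no reset: what is moved stays moved. The work goes in short steps, Python scripts to look and compute and a shell command to move; the robot and the scene stay as the last step left them, time stands still between calls to the robot, and variables do not carry over. Pictures are saved under pics/ and viewed, and the job is handed in when it is done.

```bash
mkdir -p pics; ls; cat > h.py <<'E'
import numpy as np, cv2
from workcell import manip
def save(name,fn):
    c=manip.camera(name); cv2.imwrite('pics/'+fn,c['pixels'][:,:,::-1]); return c
def ray(c,uv):
    p=cv2.undistortPoints(np.array([[uv]],float),np.array(c['K'],float),np.array(c['dist'],float))[0,0]
    d=np.array(c['rotation'])@np.array([p[0],p[1],1.]); return np.array(c['origin']),d
def onz(c,uv,z):
    o,d=ray(c,uv); return o+d*(z-o[2])/d[2]
E
python3 - <<'E'
from h import *
import pickle
o=manip.get_obs(); print(o)
d={n:save(n,n+'0.png') for n in('top','scene')}
pickle.dump(d,open('c0.pkl','wb'))
print(d['top']['origin'],d['scene']['origin'],np.array(d['top']['rotation']).round(3))
E
```

```text
pics
{'clock': 0.0, 'joint_pos': array([ 1.25843784,  0.33290388, -0.06470846,  1.46091719,  0.02160875,
        1.34990612, -0.088463  ]), 'joint_velocities': array([ 5.54059611e-04, -1.30530440e-03,  1.56422209e-03,  2.18643089e-05,
       -2.34446826e-03,  8.18222049e-04,  1.51698988e-04]), 'tau': array([-2.53676335e-04, -6.25441718e+01,  4.91785922e-02, -3.91598117e+01,
        1.61671860e-02,  9.90111614e-03, -5.19676291e-05]), 'position': array([ 0.17847573, -0.59861678,  0.24750747]), 'ee_rot': array([ 8.01805686e-01, -5.97584407e-01, -5.97319778e-04, -4.00774827e-04]), 'ft_force': array([-0.91650736,  0.72933089, -0.07604462]), 'torque': array([ 0.03585192, -0.04029999, -0.02139658]), 'grip_width': 0.9981568233677988}
[ 0.47506048 -0.22140544  0.93539348] [0.00548176 0.27299364 0.67355862] [-0.699  0.712 -0.037  0.06 ]
```

View pics/top0.png

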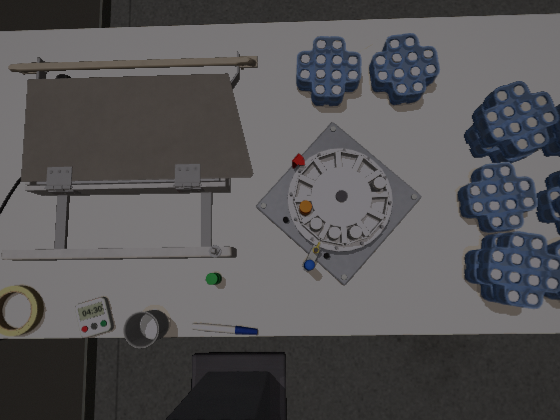

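View pics/scene0.png

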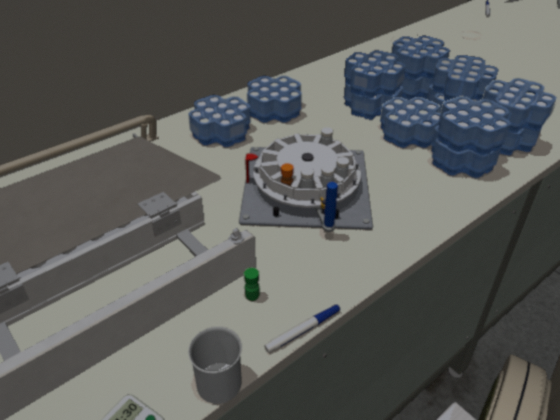

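```bash
sed -i "s/np.array(c\['rotation'\])@/Rot(c)@/" h.py; cat >> h.py <<'E'
from scipy.spatial.transform import Rotation as R
def Rot(c):
    r=np.array(c['rotation']); return R.from_quat(r).as_matrix() if r.shape==(4,) else r
def blobs(c,lo,hi,box,amin=15):
    hsv=cv2.cvtColor(c['pixels'],cv2.COLOR_RGB2HSV); m=cv2.inRange(hsv,lo,hi)
    x0,y0,x1,y1=box; k=np.zeros_like(m); k[y0:y1,x0:x1]=m[y0:y1,x0:x1]
    n,l,s,ce=cv2.connectedComponentsWithStats(k)
    return [(ce[i].round(1),s[i][:5]) for i in range(1,n) if s[i][4]>=amin]
E
python3 - <<'E'
from h import *
import pickle
d=pickle.load(open('c0.pkl','rb')); t=d['top'];s=d['scene']
im=t['pixels'][110:300,240:440][:,:,::-1]; cv2.imwrite('pics/crop0.png',cv2.resize(im,None,fx=3.1,fy=3.1,interpolation=cv2.INTER_CUBIC))
im=s['pixels'][120:250,220:390][:,:,::-1]; cv2.imwrite('pics/crop1.png',cv2.resize(im,None,fx=4,fy=4,interpolation=cv2.INTER_CUBIC))
bx=(240,110,440,300)
for nm,lo,hi,z in(('blue',(105,120,50),(130,255,255),.12),('red',(0,180,80),(6,255,255),.07),('orange',(9,150,80),(20,255,255),.096)):
    for b in blobs(t,lo,hi,bx): print(nm,b, onz(t,b[0],z).round(4))
print('hub',onz(t,(341.5,196.5),.04))
for p in((333,127),(416,197),(344,279),(262,206)): print('screw',onz(t,p,.01).round(3))
for nm,lo,hi in(('blue',(105,120,50),(130,255,255)),('orange',(9,150,80),(20,255,255)),('red',(0,180,80),(6,255,255))):
    print(nm,blobs(s,lo,hi,(220,120,390,250)))
E
```

```text
blue (array([309.2, 264.5]), array([304, 260,  11,  10,  83], dtype=int32)) [ 0.4887 -0.2492  0.12  ]
red (array([298.6, 159.7]), array([293, 154,  11,  11,  82], dtype=int32)) [ 0.6983 -0.2348  0.07  ]
orange (array([305.3, 206.1]), array([300, 201,  12,  12, 115], dtype=int32)) [ 0.6002 -0.2453  0.096 ]
hub [ 0.62686317 -0.32115992  0.04      ]
screw [ 0.784 -0.311  0.01 ]
screw [ 0.628 -0.48   0.01 ]
screw [ 0.46  -0.324  0.01 ]
screw [ 0.615 -0.156  0.01 ]
blue [(array([387. , 136.4]), array([385, 133,   5,   8,  33], dtype=int32)), (array([230.6, 140.2]), array([220, 134,  24,  12, 145], dtype=int32)), (array([330.3, 203.3]), array([325, 182,  13,  45, 417], dtype=int32))]
orange [(array([286.3, 169.1]), array([281, 164,  12,  12, 106], dtype=int32))]
red [(array([250.8, 156.7]), array([247, 154,  10,   6,  43], dtype=int32))]
```

View pics/crop0.png

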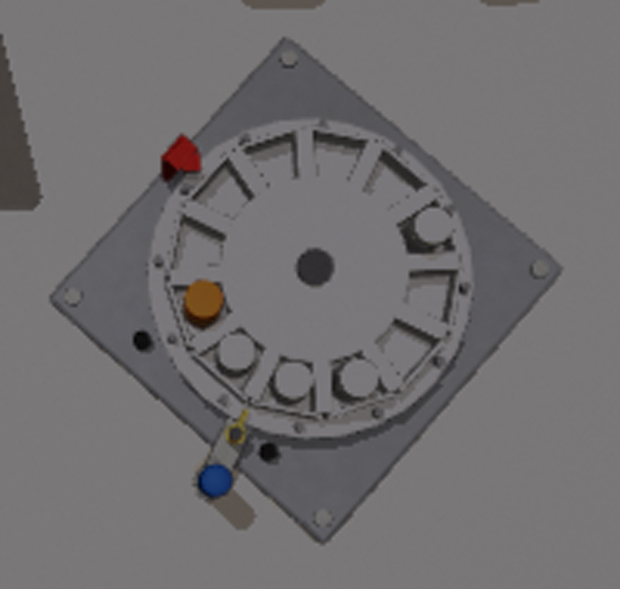

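View pics/crop1.png

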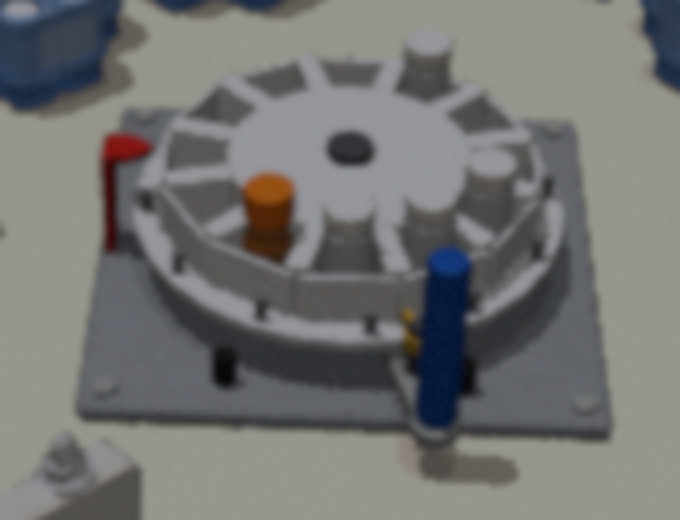

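The top view shows the blue handle at (309,265), the orange cap at (305,206), the red pointer at (299,160) and the hub at (341,196). Blue things that could be mistaken for the handle are the pen at (245,330) and the racks. Only (309,265) sits on the steel arm at the wheel. The only amber vial is the one at (305,206), because the others on the wheel are white. The enlarged crops confirm both. Next I'll check the angles.

```bash
python3 - <<'E'
from h import *
import pickle
d=pickle.load(open('c0.pkl','rb')); t=d['top'];s=d['scene']
A=np.array([.622,-.318])
def pol(n,p): v=p[:2]-A; print(n,p.round(4),'r',np.hypot(*v).round(4),'ang',np.degrees(np.arctan2(v[1],v[0])).round(1))
pol('handle top',onz(t,(309.2,264.5),.12)); pol('handle scene',onz(s,(331.8,184.5),.12))
pol('amber',onz(t,(305.3,206.1),.096)); pol('amber scene',onz(s,(287,168),.096)); pol('pointer',onz(t,(298.6,159.7),.07))
pol('stopL',onz(t,(285.8,219.7),.025));pol('stopR',onz(t,(326.5,255.8),.025))
# vectors: rim pins in crop coords
for p in((186,192),(160,261),(173,340),(224,400),(300,427),(376,412),(438,361),(464,288)): pol('pin',onz(t,(240+p[0]/3.1,110+p[1]/3.1),.05))
o=manip.get_obs();x=R.from_quat(o['ee_rot']).as_matrix();print(x.round(3))
E
```

```text
handle top [ 0.4887 -0.2492  0.12  ] r 0.1501 ang 152.7
handle scene [ 0.4866 -0.2486  0.12  ] r 0.1522 ang 152.8
amber [ 0.6002 -0.2453  0.096 ] r 0.0759 ang 106.7
amber scene [ 0.5946 -0.2421  0.096 ] r 0.0807 ang 109.9
pointer [ 0.6983 -0.2348  0.07  ] r 0.1129 ang 47.5
stopL [ 0.5831 -0.2063  0.025 ] r 0.1183 ang 109.2
stopR [ 0.5073 -0.2881  0.025 ] r 0.1185 ang 165.4
pin [ 0.6778 -0.2374  0.05  ] r 0.098 ang 55.3
pin [ 0.632  -0.2194  0.05  ] r 0.0991 ang 84.2
pin [ 0.5798 -0.2268  0.05  ] r 0.1004 ang 114.8
pin [ 0.5402 -0.2589  0.05  ] r 0.1009 ang 144.1
pin [ 0.522  -0.3071  0.05  ] r 0.1006 ang 173.8
pin [ 0.5308 -0.356   0.05  ] r 0.0988 ang -157.4
pin [ 0.5629 -0.397   0.05  ] r 0.0987 ang -126.8
pin [ 0.6101 -0.416   0.05  ] r 0.0987 ang -96.9
[[ 0.286 -0.958 -0.   ]
 [-0.958 -0.286  0.001]
 [-0.001  0.    -1.   ]]
```

The amber vial stands 59° (two places) before the pointer, so it needs two strokes. The handle is at r = 0.150, 152.7°. From the stop pegs I put rest at about 159.1° and the far stop at about 115.5°, so the lever is now at roughly 0.11 rad. It has to go back to rest first.

```bash
python3 -m pendant '[[[2.6,2.9,0],[0,0,-3.7],0],[[2.6,2.9,0],[0,0,-3.7],0],[[2.6,2.9,0],[0,0,-3.7],0],[[2.6,2.9,0],[0,0,-3.7],0],[[2.6,2.9,0],[0,0,-3.7],0],[[2.6,2.9,0],[0,0,-3.7],0],[[2.6,2.9,0],[0,0,-3.7],0],[[2.6,2.9,0],[0,0,-3.7],0],[[2.6,2.9,0],[0,0,-3.7],0],[[2.6,2.9,0],[0,0,-3.7],0],[[2.6,2.9,0],[0,0,-3.7],0],[[0,0,0],[0,0,0],0]]' 30
cat >> h.py <<'E'
def st(A=(.622,-.318)):
    o=manip.get_obs();p=o['position'];x=R.from_quat(o['ee_rot']).as_matrix()
    v=p[:2]-np.array(A)
    print('t%.2f'%o['clock'],p.round(4),'r%.4f ang%.1f'%(np.hypot(*v),np.degrees(np.arctan2(v[1],v[0]))),'yaw%.1f'%(np.degrees(np.arctan2(x[1,0],x[0,0]))%180),'zax',x[:,2].round(3),'F',o['ft_force'].round(1),'g%.3f'%o['grip_width'],'q',o['joint_pos'].round(2))
E
python3 -c "from h import *; st()"
```

```text
clock: 1.6
position: [0.4694, -0.266, 0.2429]
ee_rot: [-0.533, 0.846, 0.004, 0.001]
ft_force: [0.0, -1.1, -0.9]
grip_width: 1.005
t1.60 [ 0.4694 -0.266   0.2429] r0.1612 ang161.2 yaw64.5 zax [-0.003  0.009 -1.   ] F [ 0.  -1.1 -0.9] g1.005 q [ 0.71  0.17 -0.31  1.68  0.05  1.31 -1.62]
```

```bash
python3 -m pendant '[[[1.9,1.7,-2],[-0.5,0,0],0],[[0,0,-4],[0,0,0],0],[[0,0,-3],[0,0,0],0],[[0,0,-2],[0,0,0],0],[[0,0,0],[0,0,0],0]]'
python3 - <<'E'
from h import *
st(); c=save('wrist','w1.png'); save('scene','s1.png')
E
```

```text
clock: 2.22
position: [0.4862, -0.2514, 0.1288]
ee_rot: [-0.533, 0.846, 0.001, -0.002]
ft_force: [-1.0, 0.4, 0.0]
grip_width: 1.004
t2.23 [ 0.4862 -0.2514  0.1288] r0.1513 ang153.9 yaw64.4 zax [-0.005 -0.001 -1.   ] F [-1.   0.4  0. ] g1.004 q [ 0.67  0.29 -0.32  1.79  0.1   1.08 -1.7 ]
```

View pics/w1.png

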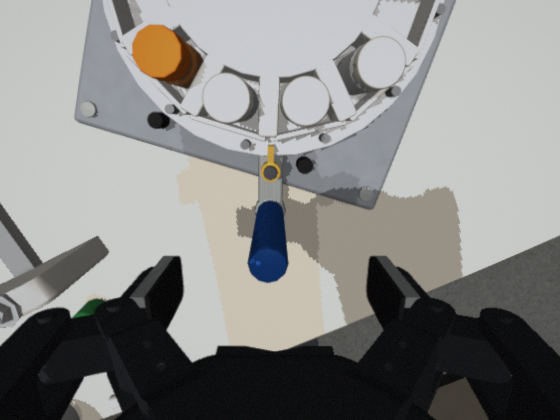

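View pics/s1.png

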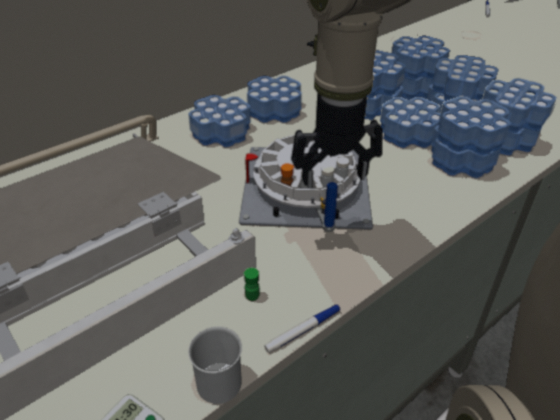

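```bash
python3 - <<'E'
from h import *
o=manip.get_obs(); c=manip.camera('wrist'); T=np.array(c['hand_eye']); x=R.from_quat(o['ee_rot']).as_matrix()
W=np.eye(4);W[:3,:3]=x;W[:3,3]=o['position'];W=W@T
cc=dict(c,origin=W[:3,3],rotation=W[:3,:3])
print(onz(cc,(267,264),.12), T.round(3), c['range_z'][264,267])
E
```

```text
[ 0.49142905 -0.24918541  0.12      ] [[ 1.    -0.001  0.001 -0.001]
 [ 0.     0.963  0.27  -0.069]
 [-0.001 -0.27   0.963 -0.125]
 [ 0.     0.     0.     1.   ]] 0.14960814
```

The wrist view shows the handle top at (267,264), between the pads. Its ray gives (0.491, -0.249), which agrees with the top view within 3 mm. I'll descend and grip.

```bash
python3 -m pendant '[[[0.4,0.2,-1.8],[0,0,0],0],[[0,0,-1.8],[0,0,0],0],[[0,0,-0.3],[0,0,0],0]]'
python3 -c "from h import *; st()"
python3 -m pendant '[[[0,0,0],[0,0,0],255],[[0,0,0],[0,0,0],255],[[0,0,0],[0,0,0],255],[[0,0,0],[0,0,0],255],[[0,0,0],[0,0,0],255],[[0,0,0],[0,0,0],255]]' 30
python3 -c "from h import *; st()"
```

```text
clock: 2.75
position: [0.4928, -0.2501, 0.0912]
ee_rot: [-0.533, 0.846, -0.002, -0.001]
ft_force: [-0.5, 0.7, 0.3]
grip_width: 0.998
t2.75 [ 0.4928 -0.2501  0.0912] r0.1459 ang152.3 yaw64.4 zax [ 0.001 -0.004 -1.   ] F [-0.5  0.7  0.3] g0.998 q [ 0.66  0.34 -0.32  1.82  0.13  1.   -1.73]
clock: 3.5
position: [0.493, -0.2501, 0.0917]
ee_rot: [-0.533, 0.846, -0.002, -0.0]
ft_force: [0.9, -0.5, -2.1]
grip_width: 0.221
t3.50 [ 0.493  -0.2501  0.0917] r0.1457 ang152.2 yaw64.4 zax [ 0.002 -0.004 -1.   ] F [ 0.9 -0.5 -2.1] g0.221 q [ 0.66  0.34 -0.32  1.82  0.13  1.   -1.73]
```

```bash
python3 -m pendant '[[[-0.4,-0.6,0],[0,0,0],255],[[-0.4,-0.6,0],[0,0,0],255],[[0,0,0],[0,0,0],255]]'
python3 -c "from h import *; st()"
python3 -m pendant '[[[-0.1,-0.3,0],[0,0,0],255],[[-0.1,-0.2,0],[0,0,0],255],[[0,0,0],[0,0,0],255]]'
python3 -c "from h import *; st()"
```

```text
clock: 3.88
position: [0.4871, -0.2616, 0.0917]
ee_rot: [-0.535, 0.845, -0.003, 0.002]
ft_force: [0.1, 1.2, -1.1]
grip_width: 0.226
t3.88 [ 0.4871 -0.2616  0.0917] r0.1462 ang157.3 yaw64.6 zax [ 0.006 -0.004 -1.   ] F [ 0.1  1.2 -1.1] g0.226 q [ 0.68  0.33 -0.31  1.82  0.12  1.   -1.7 ]
clock: 4.25
position: [0.486, -0.2641, 0.0917]
ee_rot: [-0.536, 0.844, -0.002, 0.003]
ft_force: [0.5, 0.6, -2.1]
grip_width: 0.225
t4.25 [ 0.486  -0.2641  0.0917] r0.1463 ang158.4 yaw64.8 zax [ 0.007 -0.001 -1.   ] F [ 0.5  0.6 -2.1] g0.225 q [ 0.69  0.33 -0.31  1.82  0.12  1.   -1.69]
```

Still free. I'll push on gently until I feel the stop.

```bash
python3 -m pendant '[[[-0.1,-0.3,0],[0,0,0],255],[[0,0,0],[0,0,0],255]]'
python3 -c "from h import *; st()"
python3 -m pendant '[[[-0.1,-0.3,0],[0,0,0],255],[[0,0,0],[0,0,0],255]]'
python3 -c "from h import *; st()"
python3 -m pendant '[[[-0.1,-0.4,0],[0,0,0],255],[[0,0,0],[0,0,0],255]]'
python3 -c "from h import *; st()"
```

```text
clock: 4.5
position: [0.486, -0.264, 0.0917]
ee_rot: [-0.537, 0.843, -0.001, 0.004]
ft_force: [1.6, -1.3, -2.1]
grip_width: 0.225
t4.50 [ 0.486  -0.264   0.0917] r0.1463 ang158.4 yaw65.0 zax [ 0.008  0.002 -1.   ] F [ 1.6 -1.3 -2.1] g0.225 q [ 0.69  0.33 -0.31  1.82  0.12  1.   -1.68]
clock: 4.75
position: [0.486, -0.264, 0.0917]
ee_rot: [-0.538, 0.843, 0.0, 0.005]
ft_force: [1.4, -0.5, -1.5]
grip_width: 0.226
t4.75 [ 0.486  -0.264   0.0917] r0.1464 ang158.4 yaw65.2 zax [ 0.008  0.006 -1.   ] F [ 1.4 -0.5 -1.5] g0.226 q [ 0.69  0.34 -0.32  1.82  0.11  1.   -1.67]
clock: 5.0
position: [0.486, -0.264, 0.0917]
ee_rot: [-0.54, 0.842, 0.002, 0.006]
ft_force: [1.0, -1.8, -1.5]
grip_width: 0.225
t5.00 [ 0.486  -0.264   0.0917] r0.1463 ang158.3 yaw65.4 zax [ 0.008  0.01  -1.   ] F [ 1.  -1.8 -1.5] g0.225 q [ 0.69  0.34 -0.32  1.82  0.11  1.   -1.66]
```

The rest stop is reached: the handle no longer moves when pushed, at TCP angle 158.4°. Next I'll work out the stroke increments.

```bash
python3 - <<'E'
import numpy as np
a=np.radians(158.3-3.2*np.arange(15)); p=14.65*np.c_[np.cos(a),np.sin(a)]; print(np.diff(p,axis=0).round(2).tolist())
E
```

```text
[[0.32, 0.75], [0.37, 0.73], [0.41, 0.71], [0.44, 0.69], [0.48, 0.66], [0.52, 0.63], [0.55, 0.6], [0.59, 0.57], [0.62, 0.54], [0.65, 0.5], [0.67, 0.47], [0.7, 0.43], [0.72, 0.39], [0.74, 0.35]]
```

```bash
python3 -m pendant '[[[0.3,0.75,0],[-0.3,0,-1.5],255],[[0.37,0.73,0],[-0.3,0,-1.5],255],[[0.41,0.71,0],[0,0,-1.5],255],[[0.44,0.69,0],[0,0,-1.5],255],[[0.48,0.66,0],[0,0,-1.5],255],[[0.52,0.63,0],[0,0,-1.5],255]]'
python3 -c "from h import *; st()"
```

```text
clock: 5.75
position: [0.5024, -0.2334, 0.0916]
ee_rot: [-0.461, 0.887, -0.003, -0.004]
ft_force: [-9.0, -0.3, 6.8]
grip_width: 0.219
t5.75 [ 0.5024 -0.2334  0.0916] r0.1465 ang144.7 yaw55.0 zax [-0.005 -0.009 -1.   ] F [-9.  -0.3  6.8] g0.219 q [ 0.6   0.34 -0.3   1.81  0.13  1.01 -1.93]
```

```bash
python3 -m pendant '[[[0.5,0.7,0],[0.3,0.2,-1.3],255],[[0.52,0.66,0],[0,0,-1.3],255],[[0.55,0.62,0],[0,0,-1.3],255],[[0.58,0.58,0],[0,0,-1.3],255],[[0.62,0.55,0],[0,0,-1.3],255]]'
python3 -c "from h import *; st()"
```

```text
clock: 6.38
position: [0.5221, -0.2114, 0.0917]
ee_rot: [-0.4, 0.916, 0.002, -0.012]
ft_force: [-7.9, 1.9, 5.5]
grip_width: 0.227
t6.38 [ 0.5221 -0.2114  0.0917] r0.1461 ang133.1 yaw47.2 zax [-0.023 -0.006 -1.   ] F [-7.9  1.9  5.5] g0.227 q [ 0.54  0.37 -0.29  1.77  0.13  1.04 -2.12]
```

```bash
python3 -m pendant '[[[0.62,0.56,0],[0.3,-0.7,-0.5],255],[[0.65,0.53,0],[0,-0.5,-0.5],255],[[0.66,0.49,0],[0,-0.3,-0.5],255],[[0.69,0.45,0],[0,0,-0.5],255],[[0.7,0.42,0],[0,0,-0.5],255]]'
python3 -c "from h import *; st()"
```

```text
clock: 7.0
position: [0.5484, -0.1929, 0.0916]
ee_rot: [-0.373, 0.928, 0.001, -0.005]
ft_force: [-5.5, 2.0, 3.9]
grip_width: 0.22
t7.00 [ 0.5484 -0.1929  0.0916] r0.1452 ang120.5 yaw43.8 zax [-0.01  -0.003 -1.   ] F [-5.5  2.   3.9] g0.220 q [ 0.49  0.4  -0.29  1.73  0.13  1.04 -2.22]
```

```bash
python3 -m pendant '[[[0.5,0.28,0],[0,-0.4,0],255],[[0.5,0.27,0],[0,-0.2,0],255],[[0.4,0.2,0],[0,0,0],255]]'
python3 -c "from h import *; st()"
python3 -m pendant '[[[0.4,0.18,0],[0,0,0],255],[[0.4,0.17,0],[0,0,0],255]]'
python3 -c "from h import *; st()"
```

```text
clock: 7.38
position: [0.5587, -0.1878, 0.0916]
ee_rot: [-0.37, 0.929, -0.0, -0.004]
ft_force: [-6.6, 3.1, 4.6]
grip_width: 0.225
t7.38 [ 0.5587 -0.1878  0.0916] r0.1448 ang115.9 yaw43.4 zax [-0.007 -0.003 -1.   ] F [-6.6  3.1  4.6] g0.225 q [ 0.48  0.41 -0.29  1.71  0.14  1.04 -2.24]
clock: 7.62
position: [0.5631, -0.1859, 0.0915]
ee_rot: [-0.368, 0.93, 0.002, -0.007]
ft_force: [-20.6, 2.7, 14.6]
grip_width: 0.223
t7.62 [ 0.5631 -0.1859  0.0915] r0.1447 ang114.0 yaw43.1 zax [-0.015 -0.003 -1.   ] F [-20.6   2.7  14.6] g0.223 q [ 0.47  0.42 -0.29  1.7   0.14  1.06 -2.25]
```

```bash
cat >> h.py <<'E'
def look(tag):
    t=save('top','top_%s.png'%tag); im=t['pixels'][110:300,240:440][:,:,::-1]; cv2.imwrite('pics/crop_%s.png'%tag,cv2.resize(im,None,fx=3.1,fy=3.1,interpolation=cv2.INTER_CUBIC))
    for nm,lo,hi,z in(('blue',(105,120,50),(130,255,255),.12),('orange',(9,150,50),(20,255,255),.096)):
        for b in blobs(t,lo,hi,(240,110,440,300)):
            p=onz(t,b[0],z); v=p[:2]-np.array([.622,-.318]); print(nm,b[0],b[1][4],p.round(4),np.hypot(*v).round(4),np.degrees(np.arctan2(v[1],v[0])).round(1))
E
python3 -c "from h import *; look('a')"
```

```text
orange [307.3 186.4] 46 [ 0.6385 -0.25    0.096 ] 0.07 76.4
```

View pics/crop_a.png

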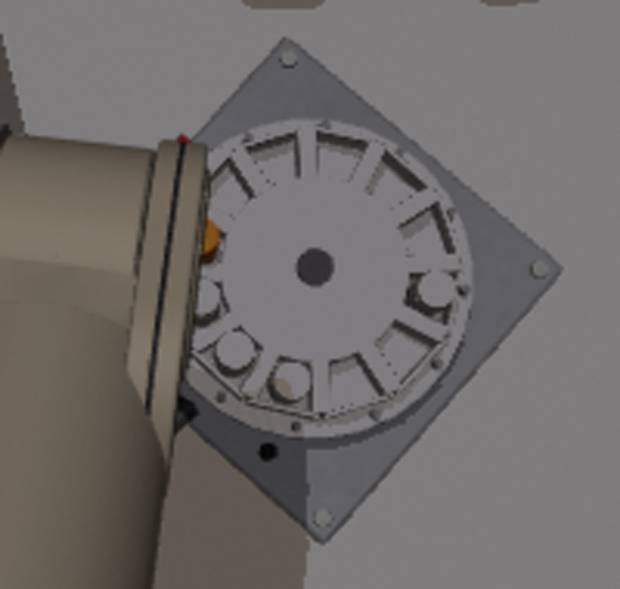

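The picture shows the wheel moved on one place, with the amber cap at (307,186), about 77° and partly hidden by the arm. Now the return.

```bash
python3 -m pendant '[[[-0.8,-0.36,0],[0,-0.5,0.5],255],[[-0.78,-0.4,0],[0,-0.3,0.8],255],[[-0.76,-0.44,0],[0,0,1],255],[[-0.74,-0.48,0],[0,0,1],255],[[-0.71,-0.52,0],[0,0,1],255],[[-0.68,-0.56,0],[0,0,1],255],[[-0.65,-0.6,0],[0,0,1],255]]'
python3 -c "from h import *; st()"
```

```text
clock: 8.55
position: [0.5101, -0.2238, 0.0917]
ee_rot: [-0.421, 0.907, -0.003, 0.001]
ft_force: [8.2, -2.0, -6.9]
grip_width: 0.227
t8.55 [ 0.5101 -0.2238  0.0917] r0.1463 ang139.9 yaw49.8 zax [ 0.004 -0.005 -1.   ] F [ 8.2 -2.  -6.9] g0.227 q [ 0.58  0.34 -0.29  1.81  0.12  1.   -2.03]
```

Another 18.5° (about 4.7 cm) to go.

```bash
python3 -m pendant '[[[-0.6,-0.72,0],[0,0,2],255],[[-0.54,-0.74,0],[0,0,2],255],[[-0.5,-0.76,0],[0,0,2],255],[[-0.46,-0.78,0],[0,0,2],255],[[-0.4,-0.8,0],[0,0,2],255]]'
python3 -c "from h import *; st()"
python3 -m pendant '[[[-0.25,-0.6,0],[0,0,1],255],[[-0.15,-0.4,0],[0,0,0],255]]'
python3 -c "from h import *; st()"
python3 -m pendant '[[[-0.15,-0.4,0],[0,0,0],255],[[-0.15,-0.4,0],[0,0,0],255]]'
python3 -c "from h import *; st()"
```

```text
clock: 9.18
position: [0.4851, -0.2645, 0.0917]
ee_rot: [-0.502, 0.865, -0.005, 0.003]
ft_force: [18.3, 28.5, -4.6]
grip_width: 0.224
t9.18 [ 0.4851 -0.2645  0.0917] r0.1470 ang158.7 yaw60.3 zax [ 0.01  -0.004 -1.   ] F [18.3 28.5 -4.6] g0.224 q [ 0.68  0.33 -0.3   1.82  0.11  0.99 -1.76]
clock: 9.43
position: [0.4854, -0.2642, 0.0917]
ee_rot: [-0.514, 0.858, -0.0, 0.009]
ft_force: [7.7, 12.7, -0.3]
grip_width: 0.223
t9.43 [ 0.4854 -0.2642  0.0917] r0.1468 ang158.5 yaw61.8 zax [ 0.015  0.009 -1.   ] F [ 7.7 12.7 -0.3] g0.223 q [ 0.69  0.33 -0.31  1.82  0.1   0.99 -1.72]
clock: 9.68
position: [0.4855, -0.2642, 0.0916]
ee_rot: [-0.517, 0.856, 0.003, 0.012]
ft_force: [9.2, 15.7, -2.6]
grip_width: 0.228
t9.68 [ 0.4855 -0.2642  0.0916] r0.1467 ang158.5 yaw62.3 zax [ 0.018  0.017 -1.   ] F [ 9.2 15.7 -2.6] g0.228 q [ 0.7   0.33 -0.31  1.82  0.09  0.99 -1.7 ]
```

At the rest stop again. Second stroke.

```bash
python3 -m pendant '[[[0.3,0.75,0],[-0.6,0.6,-1.3],255],[[0.37,0.73,0],[-0.4,0.4,-1.3],255],[[0.41,0.71,0],[0,0,-1.3],255],[[0.44,0.69,0],[0,0,-1.3],255],[[0.48,0.66,0],[0,0,-1.3],255],[[0.52,0.63,0],[0,0,-1.3],255]]'
python3 -c "from h import *; st()"
python3 -m pendant '[[[0.5,0.7,0],[0.2,0,-1.3],255],[[0.52,0.66,0],[0,-0.2,-1.3],255],[[0.55,0.62,0],[0,-0.2,-1.3],255],[[0.58,0.58,0],[0,-0.2,-1.3],255],[[0.62,0.55,0],[0,-0.2,-1],255]]'
python3 -c "from h import *; st()"
```

```text
clock: 10.42
position: [0.5018, -0.2317, 0.0915]
ee_rot: [-0.45, 0.893, -0.0, -0.007]
ft_force: [-8.0, -2.1, 4.1]
grip_width: 0.225
t10.43 [ 0.5018 -0.2317  0.0915] r0.1480 ang144.3 yaw53.5 zax [-0.012 -0.006 -1.   ] F [-8.  -2.1  4.1] g0.225 q [ 0.6   0.34 -0.3   1.81  0.13  1.02 -1.96]
clock: 11.05
position: [0.5197, -0.2097, 0.0914]
ee_rot: [-0.392, 0.92, -0.0, -0.007]
ft_force: [-8.1, 0.6, 5.0]
grip_width: 0.223
t11.05 [ 0.5197 -0.2097  0.0914] r0.1490 ang133.4 yaw46.2 zax [-0.013 -0.006 -1.   ] F [-8.1  0.6  5. ] g0.223 q [ 0.54  0.36 -0.29  1.79  0.13  1.03 -2.13]
```

```bash
python3 -m pendant '[[[0.63,0.52,0],[0.2,-0.5,-0.5],255],[[0.66,0.49,0],[0,-0.4,-0.5],255],[[0.68,0.46,0],[0,-0.3,-0.5],255],[[0.7,0.43,0],[0,-0.1,-0.5],255],[[0.72,0.4,0],[0,0,-0.3],255]]'
python3 -c "from h import *; st()"
python3 -m pendant '[[[0.5,0.25,0],[0,-0.4,0],255],[[0.5,0.24,0],[0,-0.2,0],255],[[0.4,0.2,0],[0,0,0],255]]'
python3 -c "from h import *; st()"
```

```text
clock: 11.68
position: [0.5428, -0.1918, 0.0914]
ee_rot: [-0.368, 0.93, 0.001, -0.005]
ft_force: [-7.6, 3.5, 5.9]
grip_width: 0.224
t11.68 [ 0.5428 -0.1918  0.0914] r0.1490 ang122.1 yaw43.2 zax [-0.011 -0.002 -1.   ] F [-7.6  3.5  5.9] g0.224 q [ 0.5   0.39 -0.29  1.75  0.13  1.04 -2.23]
clock: 12.05
position: [0.5515, -0.1872, 0.0914]
ee_rot: [-0.366, 0.931, 0.001, -0.005]
ft_force: [-3.3, -1.4, 3.9]
grip_width: 0.22
t12.05 [ 0.5515 -0.1872  0.0914] r0.1486 ang118.3 yaw42.9 zax [-0.01  -0.002 -1.   ] F [-3.3 -1.4  3.9] g0.220 q [ 0.48  0.4  -0.29  1.73  0.13  1.04 -2.24]
```

```bash
python3 -m pendant '[[[0.5,0.24,0],[0,-0.3,0],255],[[0.4,0.18,0],[0,-0.2,0],255],[[0.4,0.18,0],[0,0,0],255]]'
python3 -c "from h import *; st()"
python3 -m pendant '[[[0.4,0.17,0],[0,0,0],255],[[0.4,0.17,0],[0,0,0],255]]'
python3 -c "from h import *; st()"
```

```text
clock: 12.42
position: [0.559, -0.1837, 0.0914]
ee_rot: [-0.364, 0.932, 0.002, -0.006]
ft_force: [-6.4, 1.2, 4.9]
grip_width: 0.224
t12.43 [ 0.559  -0.1837  0.0914] r0.1483 ang115.1 yaw42.6 zax [-0.012 -0.001 -1.   ] F [-6.4  1.2  4.9] g0.224 q [ 0.47  0.41 -0.29  1.71  0.14  1.05 -2.26]
clock: 12.68
position: [0.5604, -0.1829, 0.0912]
ee_rot: [-0.361, 0.932, 0.004, -0.012]
ft_force: [-22.7, 1.1, 17.2]
grip_width: 0.225
t12.68 [ 0.5604 -0.1829  0.0912] r0.1485 ang114.5 yaw42.4 zax [-0.025 -0.001 -1.   ] F [-22.7   1.1  17.2] g0.225 q [ 0.47  0.42 -0.29  1.7   0.14  1.07 -2.27]
```

Far stop felt again (22 N). Check, then return.

```bash
python3 -c "from h import *; look('b')"
python3 -m pendant '[[[-0.8,-0.36,0],[0,-0.7,0.5],255],[[-0.78,-0.4,0],[0,-0.5,0.8],255],[[-0.76,-0.44,0],[0,0,1],255],[[-0.74,-0.48,0],[0,0,1],255],[[-0.71,-0.52,0],[0,0,1],255],[[-0.68,-0.56,0],[0,0,1],255],[[-0.65,-0.6,0],[0,0,1],255]]'
python3 -c "from h import *; st()"
```

```text
orange [313.2 168.5] 116 [ 0.6735 -0.2623  0.096 ] 0.0759 47.3
clock: 13.6
position: [0.507, -0.2212, 0.0914]
ee_rot: [-0.416, 0.91, -0.002, -0.0]
ft_force: [7.6, -1.2, -6.6]
grip_width: 0.224
t13.60 [ 0.507  -0.2212  0.0914] r0.1503 ang139.9 yaw49.1 zax [ 0.001 -0.004 -1.   ] F [ 7.6 -1.2 -6.6] g0.224 q [ 0.58  0.33 -0.29  1.82  0.12  1.   -2.05]
```

The amber vial is at r = 0.076, 47.3°, right at the pointer (47.3 to 47.5°). I'll finish the return.

```bash
python3 -m pendant '[[[-0.56,-0.72,0],[0,0,2],255],[[-0.52,-0.74,0],[0,0,2],255],[[-0.48,-0.76,0],[0,0,2],255],[[-0.42,-0.7,0],[0,0,1.5],255]]'
python3 -c "from h import *; st()"
python3 -m pendant '[[[-0.25,-0.5,0],[0,0,0],255],[[-0.15,-0.4,0],[0,0,0],255],[[-0.15,-0.4,0],[0,0,0],255]]'
python3 -c "from h import *; st()"
python3 -m pendant '[[[-0.15,-0.4,0],[-0.3,0.3,0],255],[[-0.15,-0.4,0],[0,0,0],255]]'
python3 -c "from h import *; st()"
```

```text
clock: 14.1
position: [0.4869, -0.2515, 0.0914]
ee_rot: [-0.478, 0.878, -0.003, 0.001]
ft_force: [10.2, -0.5, -7.9]
grip_width: 0.226
t14.10 [ 0.4869 -0.2515  0.0914] r0.1506 ang153.8 yaw57.1 zax [ 0.005 -0.004 -1.   ] F [10.2 -0.5 -7.9] g0.226 q [ 0.65  0.32 -0.3   1.83  0.11  1.   -1.84]
clock: 14.48
position: [0.4817, -0.2623, 0.0913]
ee_rot: [-0.48, 0.877, -0.002, 0.003]
ft_force: [8.4, 17.8, -1.3]
grip_width: 0.223
t14.47 [ 0.4817 -0.2623  0.0913] r0.1510 ang158.3 yaw57.4 zax [ 0.006 -0.    -1.   ] F [ 8.4 17.8 -1.3] g0.223 q [ 0.67  0.32 -0.3   1.83  0.11  1.   -1.81]
clock: 14.72
position: [0.4817, -0.2622, 0.0913]
ee_rot: [-0.484, 0.875, 0.001, 0.002]
ft_force: [7.4, 14.7, -1.9]
grip_width: 0.227
t14.72 [ 0.4817 -0.2622  0.0913] r0.1510 ang158.3 yaw57.9 zax [ 0.004  0.003 -1.   ] F [ 7.4 14.7 -1.9] g0.227 q [ 0.67  0.33 -0.3   1.83  0.11  1.   -1.8 ]
```

At rest. I'll open, rise and back away.

```bash
python3 -m pendant '[[[0,0,0],[0,0,0],255],[[0,0,0],[0,0,0],0],[[0,0,0],[0,0,0],0],[[0,0,0],[0,0,0],0],[[0,0,0],[0,0,0],0],[[0,0,0],[0,0,0],0],[[0,0,0],[0,0,0],0]]'
python3 -c "from h import *; st()"
python3 -m pendant '[[[0,0,2],[0,0,0],0],[[0,0,3],[0,0,0],0],[[0,0,4],[0,0,0],0],[[0,0,4],[0,0,0],0],[[-2,-4,2],[0,0,0],0],[[-2,-4.5,0],[0,0,0],0],[[-2,-4.5,0],[0,0,0],0],[[-2,-4.5,0],[0,0,0],0],[[-2,-4.5,0],[0,0,0],0],[[0,0,0],[0,0,0],0],[[0,0,0],[0,0,0],0]]'
python3 -c "from h import *; st();look('c');save('scene','s2.png')"
```

```text
clock: 15.6
position: [0.4796, -0.2639, 0.0915]
ee_rot: [-0.483, 0.876, 0.001, 0.001]
ft_force: [0.4, -0.8, 0.6]
grip_width: 1.002
t15.60 [ 0.4796 -0.2639  0.0915] r0.1523 ang159.2 yaw57.8 zax [ 0.001  0.002 -1.   ] F [ 0.4 -0.8  0.6] g1.002 q [ 0.67  0.33 -0.29  1.83  0.11  1.   -1.8 ]
clock: 16.98
position: [0.3754, -0.4881, 0.2468]
ee_rot: [-0.485, 0.875, 0.001, 0.001]
ft_force: [1.1, 0.8, 0.9]
grip_width: 1.0
t16.98 [ 0.3754 -0.4881  0.2468] r0.2995 ang-145.4 yaw58.0 zax [ 0.001  0.002 -1.   ] F [1.1 0.8 0.9] g1.000 q [ 0.95  0.32 -0.14  1.48  0.04  1.34 -1.32]
blue [316.6 267.5] 83 [ 0.483  -0.2625  0.12  ] 0.1497 158.2
orange [313.2 168.5] 117 [ 0.6735 -0.2623  0.096 ] 0.0759 47.3
```

View pics/crop_c.png

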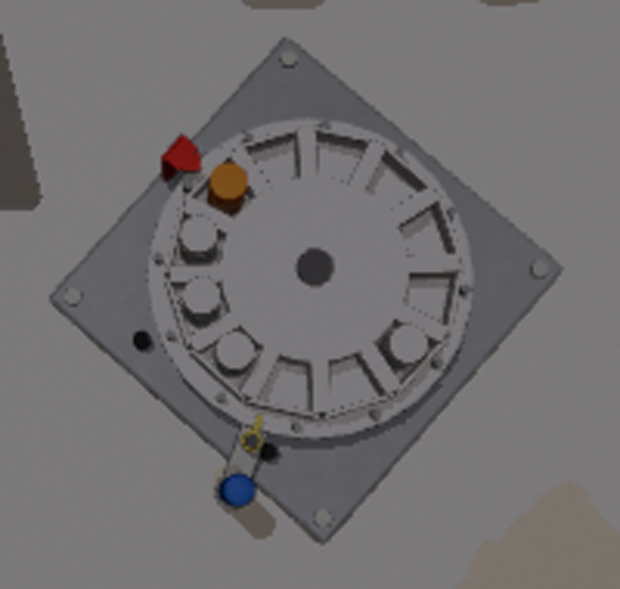

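View pics/s2.png

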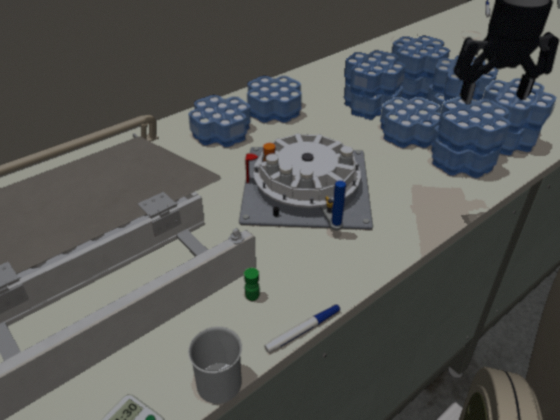

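The crop shows the orange cap at (229,183), next to the red pointer at (182,157). The lever arm lies against the right stop peg, and the gripper is well clear. Handing in.

```bash
python3 -c "from h import *; print(manip.hand_in())"
```

```text
the job is handed in; nothing more can be done
None
```

I brought the amber vial to the red pointer with two full strokes and handed the job in at about 17 s. I first pulled the lever back to its rest stop, then pumped it twice, feeling both the far stop and the rest stop each time. I then let go and moved the arm clear.

The last checks, from the top camera after release:
- **Vial:** it stands 75.9 mm from the wheel's axis at 47.3°. The pointer is at 47.3 to 47.5°.
- **Lever:** the handle is at 158.2°, with its arm against the rest peg. That matches the angle where I felt the stop, 158.3 to 158.5°. My earlier estimate from the stop pegs was 159.1°, about 1° different; I relied on the stop I felt.
- **Contact:** the highest wrist force I read was about 34 N, when the lever met the rest stop after the first stroke. I read it only at the end of each move. The gripper is open and touching nothing.

No check failed. The scene camera's first reading of the vial was about 3° and 5 mm off the top view, which did not change the count of two places.

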